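# Find the heavy side of a rotor by hand and hold it down

### The job

The drum rotor on the balancing stand has a heavy spot hidden inside. Take its crank handle, turn the rotor through at least one full turn in one direction to feel where it is heavy, then bring the heavy side straight down and keep holding the handle there, rotor still: the job finishes with the handle in your grip. Leave the other things on the bench where they are.

Things in the scene. Friction and masses are not known exactly. Their poses are not given: they have to be found in the camera images.
- stand: Balancing stand, fixed: black base plate 150 x 130 mm, 20 mm thick, and a green pedestal 160 mm high that carries a level spindle 125 mm above the bench. Origin on the bench straight below the drum's centre. y runs along the spindle from the handle side into the stand, z up, x level, to the right for someone who faces the handle.
- axle (a point): Point on the spindle axis, on the front face (the crank handle's side) of the rotor: a closed aluminium drum with a blue band, 120 mm across, 25 mm thick. Axes as the stand's. The spindle drags with a steady 0.34 N m (6.8 N at the handle) against any turning, so the rotor stays wherever it is left. Steady slow turning, one way or to and fro, lets the difference be felt.
- rotor (a joint): Angle of the rotor, rad, counted on without wrapping; 0 = handle straight above the spindle, growing clockwise for someone who faces the handle: the handle centre lies 50 mm x sin(angle) along the stand's x and 50 mm x cos(angle) above the spindle. No end stops. It starts within 0.5 rad of 0, with the heavy side at least 0.5 rad away from straight down.
- drum (a point): Centre of the drum, on the spindle axis. A heavy slug is sealed in the drum at an unknown angle that stays the same throughout a run; it cannot be seen. All else is in balance. The slug pulls with 0.15 to 0.27 N m when level with the spindle (3 to 5.4 N at the handle), none at top or bottom: turning is easier while the heavy side goes down, harder while it goes up.
- handle (a point): Centre of the crank handle: black round sleeve, 22 mm thick, 50 mm long, red ring at its outer end, level, parallel to the spindle, 50 mm off its axis, centre 67.5 mm in front of the drum's face. It spins freely on a thin pin, so a hand can crank round and round without turning itself, pinching the sleeve across from above at any rotor angle. Its axes turn with the sleeve; y along it.
- spare: Bystander: spare drum rotor lying flat, aluminium with a blue band, 120 mm across, 29 mm high; origin under its centre.
- tray: Bystander: blue open tray 140 x 100 x 35 mm with two short bushes in it; origin under its centre.
- oil: Bystander: white oil bottle with red cap, 54 mm thick, 130 mm high; origin under its centre.
- vee: Bystander: black steel block 70 x 50 x 45 mm with a slot in its top; origin under its centre.
- driver: Bystander: screwdriver with orange handle, 200 mm long, lying along its x axis; origin under its middle.

How it is judged:
By the outcome, as a careful person would: the job done as asked, in the order asked, and still so for the second after the job is handed in, while the arm keeps its last pose, push and grip.
It also fails if it takes over 72 s, if anything falls off the work surface, if the arm or the gripper's body presses on something with over 40 N, if the wrist force passes 120 N, or if a joint passes its speed limit or range.

### The arm

A 7-joint arm with a two-finger parallel gripper is mounted at the origin on the work surface. World frame = base frame: x ahead of the robot, y to its left, z up, the work surface at z = 0. Lengths are in m, angles in rad, forces in N, time in s.
With the tool pointing down it reaches from about 0.425 to 0.925 m from the base axis. Payload 6.8 kg.
Tool frame: the origin (TCP) lies on the centre line of the jaws, within the pads' length; the fingertips stand 8 mm ahead of it and the grasp point (between the pads) lies 11 mm behind it (bot.tips_ahead is the distance from the TCP to the fingertips, in m); z points along the fingers, y is the line along which they close (so a half turn about z gives the same grasp; the last joint's range is limited). The gripper opens to 85 mm and grips with 20 to 120 N. Pads are 22 mm wide; open, the fingers measure 114 mm over their backs; the gripper's body (76 mm by 85 mm) begins 54 mm behind the grasp point. The pads swing forward as they close: fully open they stand 13 mm farther back than shut.
Start: joints at [-0.108, 0.477, 0.022, 1.555, -0.011, 1.109, -0.083], TCP at [0.675, 0, 0.239] pointing down, gripper open.
Joint ranges: [-2.96, 2.96], [-0.34, 2.1], [-1.41, 1.46], [0.24, 2.44], [-1.37, 4.51], [0.17, 1.92], [-2.96, 2.96]. Speed limits (rad/s): [2.39, 2.39, 3.14, 3.14, 3.14, 3.14, 3.14].

### API

Orientations are given as a unit quaternion [w, x, y, z].
In Python, from station import bot gives the robot as it stands.
- The arm moves only by the tool send_rows, never from a script. Its argument "deltas" is text: rows parted by semicolons, each of 4 numbers parted by spaces: the shift along the tool's x, y, z in m, then the turn about the tool's z in degrees. In form: x y z spin; .... A call has 1 to 5 rows; each row is the pose to reach, as a shift and turn from the pose commanded when the call began, along the tool's axes at that moment; what a row does not reach only later rows make up. A row lasts 1/10 s, in which the tool goes at most 50 mm and 8.59 degrees, less where a joint would pass 70% of its speed; a pose out of reach is approached as far as the arm can. A call with a gripper value outside its range is refused whole. "claw" is the opening, from 0 (shut) to 1 (fully open), set as the call begins (left out, the last holds). The fingers move at their own pace and stop on an object; "force" is the grip in N (left out, the last holds). Time passes only in rows, so rows that repeat a pose let the fingers close. It gives the time, the measured TCP pose, the force, the opening and the grip force at its end, in the units of the state.
- bot.get_obs(): the state, without advancing time (a new reading comes with each control period).
- bot.read_camera(name): name is "scene" or "side" or "wrist"; returns a dict with "img" (480x640x3 uint8, red, green, blue), "depth" (480x640 float32, m along the optical axis (not along the pixel's ray), 0 where there is no reading), "fx", "fy", "cx", "cy" (pixels), "camera_from_world" (4x4, takes a point from world to camera coordinates). Camera axes: x right, y up, looking along -z (the intrinsics and any distortion apply to the point x, -y, -z); pixel columns grow to the right and rows downward; lengths in m; the calibration is good to about 2 mm. The wrist camera is an equidistant fisheye: a pixel r from the principal point sees the ray r / f radians off the axis. A picture is of the moment at which its call begins.
- bot.hand_in(): hands the job in; it is judged then, once.
Trained networks look in a picture, given as the dict that the camera call returned (one of the last four; its "shot" number tells which), for a name from the list of things; names that differ only in an ending like _2 or _b are one class to them, and where a whole thing is asked for, a point or a joint stands for the part that bears it (a point fixed in the world has none). Each returns a list of dicts, best first, with "confidence" (0 to 1); they miss things now and then, are a little off and sometimes report something else, mostly with a low value. They report only what shows in the picture. A call takes as long as a camera call.
- bot.masks_of(picture, query): "mask" (480x640 bool, what is visible of it).
- bot.landmark_of(picture, query): "xyz" ([x, y, z] in m, in world coordinates, good to about 4 mm: a listed point, or the origin of a listed thing).
The state is a dict: "t": time; "q": joint angles; "joint_vel": joint speeds; "joint_torque": joint torques, N m; "eef_pos": TCP position; "tool_rot": TCP orientation; "contact_force": force on the tool from outside, world axes, zero at the start; "torque": the same for the moment, N m; "gripper_width": opening from 0.0 (shut) to 1.0 (fully open); "grasp_force": force on a finger pad.
Only numpy, scipy, OpenCV 4.12 (cv2) and the standard library are available. Lean on these libraries where they do the work, as an engineer would, in place of code of your own. Each camera call takes 0.05 s, during which the arm holds its last target. There are 200 camera calls.

## Working session

There is one attempt and no reset: what is moved stays moved. The work goes in short steps, Python scripts to look and compute and a tool call to move; the robot and the scene stay as the last step left them, time stands still between calls to the robot, and variables do not carry over. Pictures are saved under pics/ and viewed, at most 10 in all, crops included, and the job is handed in when it is done.

Besides the shell and the picture viewer there is one more tool, called after ">>>" as name(argument=value, ...) on one line, values as JSON. send_rows: Moves the arm, as the interface text tells. Its arguments: {"type":"object","properties":{"deltas":{"type":"string"},"claw":{"type":"number"},"force":{"type":"number"}},"required":["deltas"]}

```bash
mkdir -p pics
cat > h.py <<'E'
from station import bot
import numpy as np, cv2
E
python3 - <<'E'
from h import *
ims=[]
for c in ["scene","side"]:
    p=bot.read_camera(c); cv2.imwrite(f"pics/{c}0.png",p["img"][:,:,::-1])
    for n in ["handle","axle","drum","stand","spare","tray","oil","vee","driver"]:
        r=bot.landmark_of(p,n)
        print(c,n,[(np.round(a["xyz"],3),round(a["confidence"],2)) for a in r[:2]])
o=bot.get_obs();print(o)
E
```

```text
scene handle [(array([ 0.331, -0.328, -0.002]), 0.71), (array([ 0.527, -0.118,  0.171]), 0.6)]
scene axle [(array([ 0.513, -0.051,  0.125]), 0.86)]
scene drum [(array([ 0.516, -0.042,  0.123]), 0.69), (array([0.405, 0.415, 0.003]), 0.23)]
scene stand [(array([ 0.511, -0.044,  0.002]), 0.75)]
scene spare [(array([0.405, 0.414, 0.001]), 0.6)]
scene tray [(array([ 0.596,  0.373, -0.001]), 0.79)]
scene oil [(array([ 0.624, -0.41 ,  0.001]), 0.9)]
scene vee [(array([ 0.496, -0.384, -0.001]), 0.61)]
scene driver [(array([ 0.331, -0.327, -0.002]), 0.74)]
side handle [(array([ 0.53 , -0.117,  0.177]), 0.45)]
side axle [(array([ 0.514, -0.052,  0.13 ]), 0.65)]
side drum [(array([ 0.509, -0.042,  0.123]), 0.87)]
side stand [(array([ 0.512, -0.04 , -0.004]), 0.94), (array([ 0.531, -0.115,  0.175]), 0.64)]
side spare [(array([ 0.407,  0.414, -0.001]), 0.61)]
side tray [(array([ 0.599,  0.379, -0.   ]), 0.89)]
side oil [(array([ 0.333, -0.325, -0.004]), 0.68), (array([ 0.622, -0.418, -0.001]), 0.65)]
side vee [(array([ 0.5  , -0.382,  0.001]), 0.84), (array([ 0.516, -0.054,  0.128]), 0.24)]
side driver [(array([ 0.335, -0.323, -0.002]), 0.58)]
{'t': 1.0, 'q': array([-0.10809679,  0.47699969,  0.02239307,  1.55542205, -0.0114964 ,
        1.10930133, -0.08309105]), 'joint_vel': array([ 0.00174226, -0.00241748,  0.00023402, -0.00094982,  0.00045819,
       -0.00010587, -0.00057718]), 'joint_torque': array([ 8.11623886e-04, -5.96325445e+01,  1.60715651e+00, -2.81549531e+01,
        1.24640795e-02,  1.66412799e-03,  1.53261442e-05]), 'eef_pos': array([6.75004163e-01, 6.54257857e-06, 2.39298652e-01]), 'tool_rot': array([-5.69981104e-06,  7.07109551e-01,  7.07104011e-01,  3.59480278e-06]), 'contact_force': array([-1.20623269, -0.67489752, -0.4040285 ]), 'torque': array([0.01477127, 0.02115184, 0.02404164]), 'grasp_force': 0.0, 'gripper_width': 1.0012858314793165}
```

View pics/scene0.png

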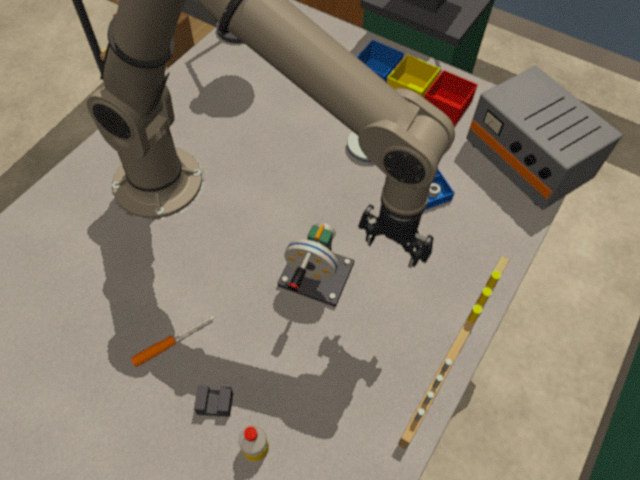

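View pics/side0.png

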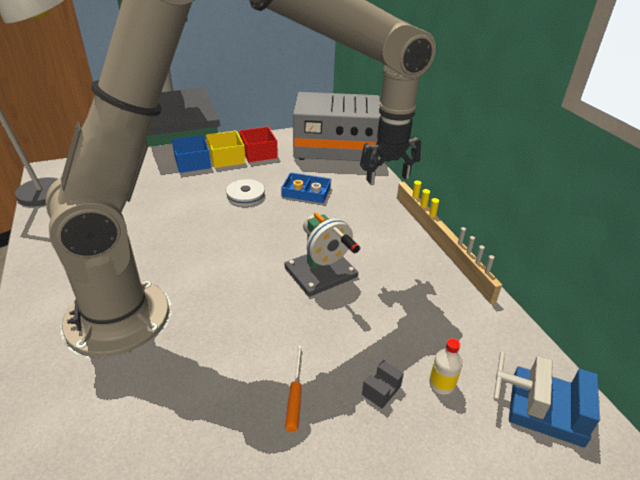

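Run:
```python
from h import *
from scipy.spatial.transform import Rotation as R
o=bot.get_obs();q=o["tool_rot"];print(R.from_quat(q[[1,2,3,0]]).as_matrix().round(3))
def cloud(p,m):
    v,u=np.nonzero(m&(p["depth"]>0));d=p["depth"][v,u]
    X=np.c_[(u-p["cx"])/p["fx"]*d,-(v-p["cy"])/p["fy"]*d,-d,np.ones(len(d))]
    return (X@np.linalg.inv(p["camera_from_world"]).T)[:,:3],p["img"][v,u].astype(int)
for c in ["scene","side"]:
    p=bot.read_camera(c)
    X,C=cloud(p,np.ones((480,640),bool))
    near=(abs(X[:,0]-.513)<.1)&(abs(X[:,1]+.08)<.12)&(X[:,2]>.03)
    X,C=X[near],C[near]
    print(c, "cam", np.linalg.inv(p["camera_from_world"])[:3,3])
    red=(C[:,0]>120)&(C[:,1]<70)&(C[:,2]<70)
    print("red",red.sum(),X[red].mean(0),X[red].min(0),X[red].max(0))
    blk=(C.max(1)<70)&(X[:,1]<-.08)&(X[:,2]>.1)
    print("blk",blk.sum(),np.percentile(X[blk],[2,50,98],axis=0))
    blue=(C[:,2]>C[:,0]+50)&(X[:,2]<.2)
    print("blue",blue.sum(),np.percentile(X[blue],[1,50,99],axis=0))
    # axis direction from handle black
    if blk.sum()>20:
        B=X[blk];y=B[:,1]; print("handle dx/dy",np.polyfit(y,B[:,0],1))
    grn=(C[:,1]>C[:,0]+30)&(C[:,1]>C[:,2]+15)
    if grn.sum(): print("green",grn.sum(),np.percentile(X[grn],[1,50,99],axis=0))
```

```text
[[ 0.  1. -0.]
 [ 1. -0.  0.]
 [ 0. -0. -1.]]
scene cam [ 0.86335841 -0.5867832   1.22084627]
red 21 [ 0.53472567 -0.14022723  0.183032  ] [ 0.52574893 -0.14327734  0.17972086] [ 0.54348796 -0.13703118  0.18675042]
blk 217 [[ 0.51958246 -0.14656754  0.16780777]
 [ 0.53315357 -0.1218802   0.18186282]
 [ 0.54386408 -0.09865171  0.18741202]]
blue 12 [[ 0.51104854 -0.04419977  0.18060886]
 [ 0.52428736 -0.04097398  0.18378451]
 [ 0.53195053 -0.03819399  0.18657726]]
handle dx/dy [-0.14727379  0.5144705 ]
green 180 [[ 0.48104951 -0.01072418  0.1537146 ]
 [ 0.51378285  0.00618352  0.1586205 ]
 [ 0.52942322  0.02405184  0.16354873]]
side cam [ 0.14287474 -0.90914124  0.8675808 ]
red 20 [ 0.51939295 -0.08855311  0.17585447] [ 0.49731577 -0.14356678  0.15993486] [0.53744426 0.02158156 0.18647091]
blk 139 [[ 0.51593678 -0.14628323  0.16942846]
 [ 0.52507926 -0.12284578  0.18054417]
 [ 0.53944789 -0.10041076  0.18709672]]
blue 34 [[ 0.4600351  -0.05279355  0.1479171 ]
 [ 0.4854308  -0.04678192  0.17810027]
 [ 0.52313601 -0.03855674  0.18614102]]
handle dx/dy [-0.27953614  0.49119756]
green 89 [[ 0.47785026 -0.01289844  0.03082767]
 [ 0.48787014  0.00473957  0.15878118]
 [ 0.52197637  0.02437683  0.16222933]]
```

The stand is at about (320,265) in the scene view with its handle toward −y, red tip at (294,287); in the side view the red tip is at (350,243). Nothing stands near the handle. Next I need the stand's yaw.

Run:
```python
from h import *
def cloud(p,m):
    v,u=np.nonzero(m&(p["depth"]>0));d=p["depth"][v,u]
    X=np.c_[(u-p["cx"])/p["fx"]*d,-(v-p["cy"])/p["fy"]*d,-d,np.ones(len(d))]
    return (X@np.linalg.inv(p["camera_from_world"]).T)[:,:3],p["img"][v,u].astype(int)
al=[]
for c in ["scene","side"]:
    p=bot.read_camera(c); X,C=cloud(p,np.ones((480,640),bool))
    r=np.hypot(X[:,0]-.513,X[:,1]+.04)
    b=(r<.11)&(abs(X[:,2]-.02)<.007)
    B=X[b][:,:2]
    print(c,b.sum(),"base",cv2.minAreaRect((B*1000).astype(np.float32)))
    f=(np.hypot(X[:,0]-.513,X[:,2]-.125)<.055)&(abs(X[:,1]+.052)<.018)
    F=X[f]
    for _ in range(4):
        A=np.c_[F[:,0],F[:,2],np.ones(len(F))];k=np.linalg.lstsq(A,F[:,1],rcond=None)[0];res=F[:,1]-A@k
        F=F[abs(res)<max(2*res.std(),.002)]
    print("face n",len(F),"y=ax+bz+c",k,"y at axle",k@[.513,.125,1],"yaw deg",np.degrees(np.arctan(k[0])))
    m=[a["mask"] for a in bot.masks_of(p,"handle")[:2]]
    for a in m:
        P,_=cloud(p,a); print("mask",a.sum(),np.median(P,axis=0))
    for n in ["handle","axle","drum","stand"]: print(n,[np.round(a["xyz"],4) for a in bot.landmark_of(p,n)[:2]])
```

```text
scene 1408 base ((507.83648681640625, -10.515846252441406), (149.802490234375, 132.9156494140625), 11.283292770385742)
face n 714 y=ax+bz+c [ 1.95183803e-01  6.92805527e-05 -1.56211787e-01] y at axle -0.056073836041993314 yaw deg 11.044354029344339
mask 274 [ 0.53255149 -0.12383575  0.18192422]
handle [array([ 0.4961, -0.3862, -0.0041]), array([ 0.528 , -0.1182,  0.1699])]
axle [array([ 0.5148, -0.0522,  0.1237])]
drum [array([ 0.5159, -0.0404,  0.1267]), array([0.4075, 0.4132, 0.0036])]
stand [array([ 0.5113, -0.038 ,  0.0012])]
side 1468 base ((505.960205078125, -7.915519714355469), (153.0203857421875, 135.24407958984375), 10.689001083374023)
face n 807 y=ax+bz+c [ 0.19108032  0.00129889 -0.15254821] y at axle -0.05436163796007895 yaw deg 10.817696586489257
mask 189 [ 0.52608852 -0.12694012  0.18204931]
mask 3771 [ 0.49715675 -0.04978393  0.08200569]
handle [array([ 0.5319, -0.1159,  0.1768])]
axle [array([ 0.5163, -0.0511,  0.1302])]
drum [array([ 0.5096, -0.0421,  0.1224])]
stand [array([ 0.5144, -0.0444, -0.0055])]
```

>>> send_rows(deltas="-0.024 -0.029 0 -3; -0.048 -0.058 0 -6; -0.072 -0.087 0 -9; -0.096 -0.116 0 -11; -0.120 -0.145 0 -11", claw=1)

```text
t: 2.2
eef_pos: [0.5288, -0.1209, 0.2394]
tool_rot: [0.0, 0.636, 0.772, 0.0]
contact_force: [0.3, -0.8, -0.4]
gripper_width: 1.0
grasp_force: 0.0
```

>>> send_rows(deltas="0 0 0 0; 0 0 0 0; 0 0 0 0")

```text
t: 2.5
eef_pos: [0.5309, -0.1191, 0.2396]
tool_rot: [0.0, 0.636, 0.772, 0.0]
contact_force: [0.3, -0.3, -0.2]
gripper_width: 0.998
grasp_force: 0.0
```

Run:
```python
from h import *
p=bot.read_camera("wrist"); cv2.imwrite("pics/w1.png",p["img"][:,:,::-1])
print([(np.round(a["xyz"],4),a["confidence"]) for a in bot.landmark_of(p,"handle")+bot.landmark_of(p,"axle")])
F=[]
for i in range(6):
    p=bot.read_camera("wrist");o=bot.get_obs();F.append(o["contact_force"])
    print(F[-1].round(2),o["torque"].round(3),o["eef_pos"].round(4),round(o["t"],2))
    for n in("handle",):print([(np.round(a["xyz"],4),round(a["confidence"],2)) for a in bot.landmark_of(p,n)[:1]])
```

```text
[(array([ 0.5301, -0.1182,  0.1742]), 0.69), (array([ 0.5134, -0.0533,  0.1227]), 0.85)]
[ 0.65  0.21 -0.56] [-0.076  0.021  0.023] [ 0.5307 -0.1191  0.2392] 2.7
[(array([ 0.5286, -0.1172,  0.1765]), 0.6)]
[-0.27  0.12  0.53] [-0.061  0.031  0.009] [ 0.5304 -0.1194  0.2391] 2.8
[(array([ 0.5294, -0.1168,  0.1749]), 0.75)]
[ 0.43 -0.18  0.28] [-0.013  0.01   0.01 ] [ 0.5302 -0.1197  0.2392] 2.9
[(array([ 0.5301, -0.1185,  0.1784]), 0.7)]
[-0.44  0.44  1.01] [-0.048 -0.005  0.002] [ 0.5301 -0.1199  0.2392] 3.0
[(array([ 0.5285, -0.1171,  0.1776]), 0.66)]
[-0.93  0.71  0.01] [-0.032  0.021  0.005] [ 0.53   -0.12    0.2393] 3.1
[(array([ 0.5287, -0.1179,  0.1733]), 0.57)]
[0.24 0.72 0.75] [ 0.033 -0.017 -0.001] [ 0.53   -0.12    0.2393] 3.2
[(array([ 0.5296, -0.1204,  0.172 ]), 0.86)]
```

View pics/w1.png

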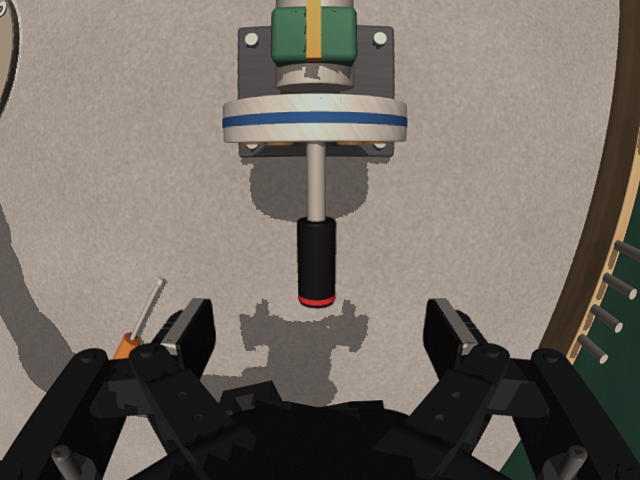

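The wrist view shows the sleeve at column 317, centred between the fingers (about 213 to 425) and lined up with the drum (centre 315). The yaw is right, so I lower and grip.

>>> send_rows(deltas="0 0 0.02 0; 0 0 0.04 0; 0 0 0.06 0; 0 0 0.075 0; 0 0 0.075 0")

```text
t: 3.75
eef_pos: [0.5286, -0.1198, 0.1624]
tool_rot: [-0.002, 0.636, 0.772, -0.001]
contact_force: [-0.2, -0.7, -0.3]
gripper_width: 1.0
grasp_force: 0.0
```

>>> send_rows(deltas="0 0 0 0; 0 0 0 0; 0 0 0 0; 0 0 0 0; 0 0 0 0", claw=0, force=70)

```text
t: 4.25
eef_pos: [0.53, -0.1201, 0.165]
tool_rot: [0.0, 0.636, 0.772, 0.0]
contact_force: [-0.7, 0.3, 4.3]
gripper_width: 0.234
grasp_force: 68.2
```

>>> send_rows(deltas="0 0 0 0; 0 0 0 0; 0 0 0 0; 0 0 0 0; 0 0 0 0")

```text
t: 4.75
eef_pos: [0.53, -0.1201, 0.165]
tool_rot: [0.0, 0.636, 0.772, 0.0]
contact_force: [-2.4, 0.5, 6.6]
gripper_width: 0.232
grasp_force: 68.3
```

Run:
```python
from h import *
o=bot.get_obs();print({k:np.round(o[k],4) for k in("t","eef_pos","contact_force","torque","gripper_width","grasp_force")})
p=bot.read_camera("wrist"); cv2.imwrite("pics/w2.png",p["img"][:,:,::-1])
```

```text
{'t': np.float64(4.75), 'eef_pos': array([ 0.53  , -0.1201,  0.165 ]), 'contact_force': array([-2.3633,  0.4785,  6.5999]), 'torque': array([-0.0192,  0.5655,  0.1084]), 'gripper_width': np.float64(0.2319), 'grasp_force': np.float64(68.2811)}
```

View pics/w2.png

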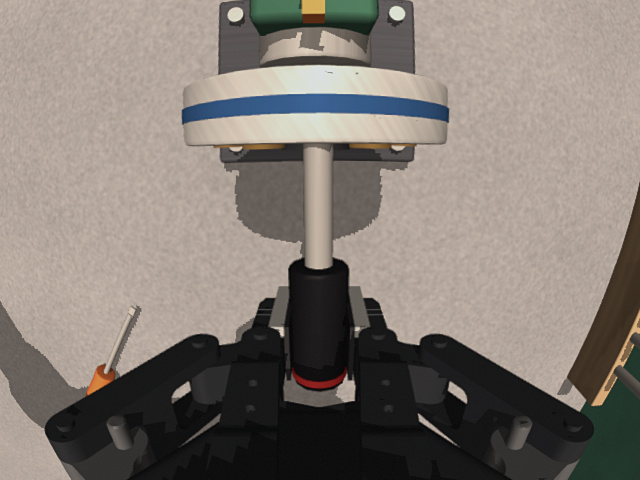

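The grip is good: the sleeve sits between the pads at (318,330), with 68 N on the pad. I'll generate the crank rows next.

```bash
cat >> h.py <<'E'
def rows(a0,a1,n=5,r=50.,c=None):
    "crank rows in m from angle a0 to a1 (deg), tool y = stand x, tool z = down; rounded on a 0.1 mm grid"
    P=lambda a: np.round([r*np.sin(np.radians(a)),-r*np.cos(np.radians(a))],1)
    return "; ".join("0 %.4f %.4f 0"%tuple((P(a)-P(a0))/1000) for a in np.linspace(a0,a1,n+1)[1:])
E
python3 - <<'E'
from h import *
for k in range(17): a=2.5+22.5*k; print(a+22.5,"|",rows(a,a+22.5))
E
```

```text
25.0 | 0 0.0039 0.0004 0; 0 0.0078 0.0010 0; 0 0.0116 0.0019 0; 0 0.0153 0.0032 0; 0 0.0189 0.0047 0
47.5 | 0 0.0035 0.0018 0; 0 0.0069 0.0038 0; 0 0.0100 0.0062 0; 0 0.0130 0.0087 0; 0 0.0158 0.0115 0
70.0 | 0 0.0025 0.0030 0; 0 0.0048 0.0062 0; 0 0.0068 0.0096 0; 0 0.0086 0.0131 0; 0 0.0101 0.0167 0
92.5 | 0 0.0012 0.0037 0; 0 0.0021 0.0076 0; 0 0.0027 0.0114 0; 0 0.0030 0.0154 0; 0 0.0030 0.0193 0
115.0 | 0 -0.0004 0.0039 0; 0 -0.0010 0.0078 0; 0 -0.0019 0.0116 0; 0 -0.0032 0.0153 0; 0 -0.0047 0.0189 0
137.5 | 0 -0.0018 0.0035 0; 0 -0.0038 0.0069 0; 0 -0.0062 0.0100 0; 0 -0.0087 0.0130 0; 0 -0.0115 0.0158 0
160.0 | 0 -0.0030 0.0025 0; 0 -0.0062 0.0048 0; 0 -0.0096 0.0068 0; 0 -0.0131 0.0086 0; 0 -0.0167 0.0101 0
182.5 | 0 -0.0037 0.0012 0; 0 -0.0076 0.0021 0; 0 -0.0114 0.0027 0; 0 -0.0154 0.0030 0; 0 -0.0193 0.0030 0
205.0 | 0 -0.0039 -0.0004 0; 0 -0.0078 -0.0010 0; 0 -0.0116 -0.0019 0; 0 -0.0153 -0.0032 0; 0 -0.0189 -0.0047 0
227.5 | 0 -0.0035 -0.0018 0; 0 -0.0069 -0.0038 0; 0 -0.0100 -0.0062 0; 0 -0.0130 -0.0087 0; 0 -0.0158 -0.0115 0
250.0 | 0 -0.0025 -0.0030 0; 0 -0.0048 -0.0062 0; 0 -0.0068 -0.0096 0; 0 -0.0086 -0.0131 0; 0 -0.0101 -0.0167 0
272.5 | 0 -0.0012 -0.0037 0; 0 -0.0021 -0.0076 0; 0 -0.0027 -0.0114 0; 0 -0.0030 -0.0154 0; 0 -0.0030 -0.0193 0
295.0 | 0 0.0004 -0.0039 0; 0 0.0010 -0.0078 0; 0 0.0019 -0.0116 0; 0 0.0032 -0.0153 0; 0 0.0047 -0.0189 0
317.5 | 0 0.0018 -0.0035 0; 0 0.0038 -0.0069 0; 0 0.0062 -0.0100 0; 0 0.0087 -0.0130 0; 0 0.0115 -0.0158 0
340.0 | 0 0.0030 -0.0025 0; 0 0.0062 -0.0048 0; 0 0.0096 -0.0068 0; 0 0.0131 -0.0086 0; 0 0.0167 -0.0101 0
362.5 | 0 0.0037 -0.0012 0; 0 0.0076 -0.0021 0; 0 0.0114 -0.0027 0; 0 0.0154 -0.0030 0; 0 0.0193 -0.0030 0
385.0 | 0 0.0039 0.0004 0; 0 0.0078 0.0010 0; 0 0.0116 0.0019 0; 0 0.0153 0.0032 0; 0 0.0189 0.0047 0
```

First quarter turn, checking the side forces.

>>> send_rows(deltas="0 0.0039 0.0004 0; 0 0.0078 0.0010 0; 0 0.0116 0.0019 0; 0 0.0153 0.0032 0; 0 0.0189 0.0047 0")

```text
t: 5.3
eef_pos: [0.5485, -0.1165, 0.1607]
tool_rot: [0.0, 0.636, 0.772, -0.0]
contact_force: [-4.9, -0.8, 9.5]
gripper_width: 0.23
grasp_force: 68.6
```

>>> send_rows(deltas="0 0.0035 0.0018 0; 0 0.0069 0.0038 0; 0 0.0100 0.0062 0; 0 0.0130 0.0087 0; 0 0.0158 0.0115 0")

```text
t: 5.8
eef_pos: [0.5646, -0.1132, 0.1491]
tool_rot: [0.0, 0.636, 0.772, 0.0]
contact_force: [-2.4, 0.9, 7.3]
gripper_width: 0.236
grasp_force: 68.5
```

>>> send_rows(deltas="0 0.0025 0.0030 0; 0 0.0048 0.0062 0; 0 0.0068 0.0096 0; 0 0.0086 0.0131 0; 0 0.0101 0.0167 0")

```text
t: 6.3
eef_pos: [0.5748, -0.1112, 0.1322]
tool_rot: [0.001, 0.636, 0.772, 0.001]
contact_force: [-1.4, 0.8, 5.9]
gripper_width: 0.233
grasp_force: 68.4
```

>>> send_rows(deltas="0 0.0012 0.0037 0; 0 0.0021 0.0076 0; 0 0.0027 0.0114 0; 0 0.0030 0.0154 0; 0 0.0030 0.0193 0")

```text
t: 6.8
eef_pos: [0.5777, -0.1106, 0.1126]
tool_rot: [0.001, 0.636, 0.772, 0.001]
contact_force: [-1.2, 0.9, 5.3]
gripper_width: 0.233
grasp_force: 68.3
```

Forces are small and smooth, so I continue through the full turn.

>>> send_rows(deltas="0 -0.0004 0.0039 0; 0 -0.0010 0.0078 0; 0 -0.0019 0.0116 0; 0 -0.0032 0.0153 0; 0 -0.0047 0.0189 0")

```text
t: 7.3
eef_pos: [0.5726, -0.1117, 0.093]
tool_rot: [0.0, 0.636, 0.772, 0.0]
contact_force: [1.8, 1.7, 3.3]
gripper_width: 0.234
grasp_force: 68.2
```

>>> send_rows(deltas="0 -0.0018 0.0035 0; 0 -0.0038 0.0069 0; 0 -0.0062 0.0100 0; 0 -0.0087 0.0130 0; 0 -0.0115 0.0158 0")

```text
t: 7.8
eef_pos: [0.5606, -0.114, 0.0771]
tool_rot: [-0.0, 0.636, 0.772, -0.0]
contact_force: [-0.2, 1.1, 4.9]
gripper_width: 0.235
grasp_force: 68.4
```

>>> send_rows(deltas="0 -0.0030 0.0025 0; 0 -0.0062 0.0048 0; 0 -0.0096 0.0068 0; 0 -0.0131 0.0086 0; 0 -0.0167 0.0101 0")

```text
t: 8.3
eef_pos: [0.5447, -0.1172, 0.0677]
tool_rot: [0.0, 0.636, 0.772, 0.0]
contact_force: [-0.2, 1.5, 9.5]
gripper_width: 0.234
grasp_force: 68.8
```

>>> send_rows(deltas="0 -0.0037 0.0012 0; 0 -0.0076 0.0021 0; 0 -0.0114 0.0027 0; 0 -0.0154 0.0030 0; 0 -0.0193 0.0030 0")

```text
t: 8.8
eef_pos: [0.5272, -0.1207, 0.0651]
tool_rot: [0.001, 0.636, 0.772, 0.001]
contact_force: [3.7, 1.2, 6.1]
gripper_width: 0.237
grasp_force: 68.5
```

>>> send_rows(deltas="0 -0.0039 -0.0004 0; 0 -0.0078 -0.0010 0; 0 -0.0116 -0.0019 0; 0 -0.0153 -0.0032 0; 0 -0.0189 -0.0047 0")

```text
t: 9.3
eef_pos: [0.5087, -0.1244, 0.0694]
tool_rot: [0.002, 0.636, 0.772, 0.001]
contact_force: [6.4, 0.8, 0.4]
gripper_width: 0.232
grasp_force: 68.3
```

>>> send_rows(deltas="0 -0.0035 -0.0018 0; 0 -0.0069 -0.0038 0; 0 -0.0100 -0.0062 0; 0 -0.0130 -0.0087 0; 0 -0.0158 -0.0115 0")

```text
t: 9.8
eef_pos: [0.4931, -0.1275, 0.0806]
tool_rot: [0.001, 0.636, 0.772, 0.001]
contact_force: [6.8, 1.4, -2.0]
gripper_width: 0.232
grasp_force: 68.4
```

>>> send_rows(deltas="0 -0.0025 -0.0030 0; 0 -0.0048 -0.0062 0; 0 -0.0068 -0.0096 0; 0 -0.0086 -0.0131 0; 0 -0.0101 -0.0167 0")

```text
t: 10.3
eef_pos: [0.4829, -0.1295, 0.0971]
tool_rot: [0.001, 0.636, 0.772, 0.001]
contact_force: [8.9, 1.4, -6.1]
gripper_width: 0.235
grasp_force: 68.5
```

>>> send_rows(deltas="0 -0.0012 -0.0037 0; 0 -0.0021 -0.0076 0; 0 -0.0027 -0.0114 0; 0 -0.0030 -0.0154 0; 0 -0.0030 -0.0193 0")

```text
t: 10.8
eef_pos: [0.4795, -0.1301, 0.1159]
tool_rot: [0.001, 0.636, 0.772, 0.0]
contact_force: [7.8, 0.1, -8.4]
gripper_width: 0.233
grasp_force: 68.6
```

>>> send_rows(deltas="0 0.0004 -0.0039 0; 0 0.0010 -0.0078 0; 0 0.0019 -0.0116 0; 0 0.0032 -0.0153 0; 0 0.0047 -0.0189 0")

```text
t: 11.3
eef_pos: [0.483, -0.1294, 0.134]
tool_rot: [-0.0, 0.636, 0.772, -0.0]
contact_force: [6.9, -1.1, -13.5]
gripper_width: 0.233
grasp_force: 68.7
```

>>> send_rows(deltas="0 0.0018 -0.0035 0; 0 0.0038 -0.0069 0; 0 0.0062 -0.0100 0; 0 0.0087 -0.0130 0; 0 0.0115 -0.0158 0")

```text
t: 11.8
eef_pos: [0.4924, -0.1275, 0.1492]
tool_rot: [-0.002, 0.636, 0.771, -0.002]
contact_force: [1.7, -3.0, -15.5]
gripper_width: 0.235
grasp_force: 68.9
```

>>> send_rows(deltas="0 0.0030 -0.0025 0; 0 0.0062 -0.0048 0; 0 0.0096 -0.0068 0; 0 0.0131 -0.0086 0; 0 0.0167 -0.0101 0")

```text
t: 12.3
eef_pos: [0.5088, -0.1243, 0.161]
tool_rot: [-0.002, 0.636, 0.771, -0.002]
contact_force: [-6.8, -4.3, -6.5]
gripper_width: 0.234
grasp_force: 69.6
```

>>> send_rows(deltas="0 0.0037 -0.0012 0; 0 0.0076 -0.0021 0; 0 0.0114 -0.0027 0; 0 0.0154 -0.0030 0; 0 0.0193 -0.0030 0")

```text
t: 12.8
eef_pos: [0.5282, -0.1204, 0.1651]
tool_rot: [-0.001, 0.636, 0.771, -0.001]
contact_force: [-8.4, -2.4, 2.0]
gripper_width: 0.231
grasp_force: 70.5
```

>>> send_rows(deltas="0 0.0039 0.0004 0; 0 0.0078 0.0010 0; 0 0.0116 0.0019 0; 0 0.0153 0.0032 0; 0 0.0189 0.0047 0")

```text
t: 13.3
eef_pos: [0.548, -0.1165, 0.1611]
tool_rot: [-0.001, 0.636, 0.771, -0.0]
contact_force: [-7.3, -1.7, 4.0]
gripper_width: 0.233
grasp_force: 70.7
```

>>> send_rows(deltas="0 0.0035 0.0018 0; 0 0.0069 0.0038 0; 0 0.0100 0.0062 0; 0 0.0130 0.0087 0; 0 0.0158 0.0115 0")

```text
t: 13.8
eef_pos: [0.5641, -0.1133, 0.1498]
tool_rot: [-0.0, 0.636, 0.772, 0.0]
contact_force: [-6.0, -0.5, 3.9]
gripper_width: 0.234
grasp_force: 70.7
```

```bash
cat > fit.py <<'E'
from h import *
from scipy.optimize import least_squares
D=np.array([[.5485,-.1165,.1607,-4.9,-.8,9.5],[.5646,-.1132,.1491,-2.4,.9,7.3],[.5748,-.1112,.1322,-1.4,.8,5.9],[.5777,-.1106,.1126,-1.2,.9,5.3],
[.5726,-.1117,.093,1.8,1.7,3.3],[.5606,-.114,.0771,-.2,1.1,4.9],[.5447,-.1172,.0677,-.2,1.5,9.5],[.5272,-.1207,.0651,3.7,1.2,6.1],
[.5087,-.1244,.0694,6.4,.8,.4],[.4931,-.1275,.0806,6.8,1.4,-2],[.4829,-.1295,.0971,8.9,1.4,-6.1],[.4795,-.1301,.1159,7.8,.1,-8.4],
[.483,-.1294,.134,6.9,-1.1,-13.5],[.4924,-.1275,.1492,1.7,-3,-15.5],[.5088,-.1243,.161,-6.8,-4.3,-6.5],[.5282,-.1204,.1651,-8.4,-2.4,2],
[.548,-.1165,.1611,-7.3,-1.7,4],[.5641,-.1133,.1498,-6,-.5,3.9]])
s=np.ones(len(D))
def ana(D,s,verbose=1):
    e=np.array([np.cos(np.radians(11)),np.sin(np.radians(11))])
    x=D[:,:2]@e; z=D[:,2]; fx=D[:,3:5]@e; fz=D[:,5]
    c=least_squares(lambda p:np.hypot(x-p[0],z-p[1])-p[2],[x.mean(),z.mean(),.05]).x
    th=np.arctan2(x-c[0],z-c[1]); 
    ft=-(fx*np.cos(th)-fz*np.sin(th)); fr=fx*np.sin(th)+fz*np.cos(th)
    A=np.c_[s,-np.sin(th),-np.cos(th)]           # drag*s - a*sin(th+phi)
    k,res,*_=np.linalg.lstsq(A,ft,rcond=None)
    print("circle",c,"drag %.2f amp %.2f phi %.1f rms %.2f"%(k[0],np.hypot(*k[1:]),np.degrees(np.arctan2(k[2],k[1])),np.std(ft-A@k)))
    phi=np.degrees(np.arctan2(k[2],k[1])); print("heavy down at theta =",(180-phi)%360)
    if verbose: print(np.c_[np.degrees(th)%360,ft,A@k,fr].round(1))
if __name__=="__main__": 
    ana(D,s); ana(D[2:],s[2:],0); ana(D[:16],s[:16],0)
E
python3 fit.py
```

```text
circle [0.49591307 0.11511862 0.05006851] drag 6.79 amp 3.34 phi -50.5 rms 0.49
heavy down at theta = 230.5150902541289
[[ 24.    8.4   8.3   6.7]
 [ 47.2   6.8   7.    3.4]
 [ 70.1   6.    5.7   0.9]
 [ 92.9   5.2   4.5  -1.3]
 [116.2   3.9   3.7   0.4]
 [139.4   3.2   3.4  -3.7]
 [160.9   3.2   3.7  -8.9]
 [181.6   3.7   4.3  -6.2]
 [203.9   5.7   5.3  -3. ]
 [226.4   6.2   6.5  -3.6]
 [248.9   8.9   7.8  -6.2]
 [270.9   8.3   9.   -7.8]
 [292.1  10.    9.7 -11.2]
 [312.7  10.6  10.1 -11.3]
 [336.3   9.5  10.   -2.9]
 [359.6   8.7   9.4   2.1]
 [ 23.3   8.5   8.3   0.7]
 [ 46.2   7.    7.   -1.6]]
circle [0.49592662 0.11514319 0.05008287] drag 6.79 amp 3.34 phi -50.6 rms 0.52
heavy down at theta = 230.5947040769857
circle [0.49590741 0.11511376 0.05006479] drag 6.79 amp 3.34 phi -50.4 rms 0.52
heavy down at theta = 230.42707881011364
```

The fit matches the given drag (6.79 N) and puts heavy-down at θ ≈ 230.5°. I'll turn back once to cancel bias and sharpen that.

Run:
```python
from h import *
for k in range(8): a=407.5-22.5*k; print(a-22.5,"|",rows(a,a-22.5))
```

```text
385.0 | 0 -0.0028 -0.0028 0; 0 -0.0058 -0.0053 0; 0 -0.0089 -0.0077 0; 0 -0.0123 -0.0097 0; 0 -0.0158 -0.0115 0
362.5 | 0 -0.0036 -0.0015 0; 0 -0.0073 -0.0028 0; 0 -0.0111 -0.0037 0; 0 -0.0150 -0.0043 0; 0 -0.0189 -0.0047 0
340.0 | 0 -0.0039 0.0000 0; 0 -0.0079 0.0003 0; 0 -0.0117 0.0009 0; 0 -0.0156 0.0018 0; 0 -0.0193 0.0030 0
317.5 | 0 -0.0036 0.0015 0; 0 -0.0071 0.0033 0; 0 -0.0105 0.0053 0; 0 -0.0137 0.0076 0; 0 -0.0167 0.0101 0
295.0 | 0 -0.0028 0.0028 0; 0 -0.0053 0.0058 0; 0 -0.0077 0.0089 0; 0 -0.0097 0.0123 0; 0 -0.0115 0.0158 0
272.5 | 0 -0.0015 0.0036 0; 0 -0.0028 0.0073 0; 0 -0.0037 0.0111 0; 0 -0.0043 0.0150 0; 0 -0.0047 0.0189 0
250.0 | 0 0.0000 0.0039 0; 0 0.0003 0.0079 0; 0 0.0009 0.0117 0; 0 0.0018 0.0156 0; 0 0.0030 0.0193 0
227.5 | 0 0.0015 0.0036 0; 0 0.0033 0.0071 0; 0 0.0053 0.0105 0; 0 0.0076 0.0137 0; 0 0.0101 0.0167 0
```

>>> send_rows(deltas="0 -0.0028 -0.0028 0; 0 -0.0058 -0.0053 0; 0 -0.0089 -0.0077 0; 0 -0.0123 -0.0097 0; 0 -0.0158 -0.0115 0")

```text
t: 14.3
eef_pos: [0.5494, -0.1162, 0.1605]
tool_rot: [0.001, 0.636, 0.772, 0.001]
contact_force: [3.7, -1.3, -4.5]
gripper_width: 0.234
grasp_force: 70.0
```

>>> send_rows(deltas="0 -0.0036 -0.0015 0; 0 -0.0073 -0.0028 0; 0 -0.0111 -0.0037 0; 0 -0.0150 -0.0043 0; 0 -0.0189 -0.0047 0")

```text
t: 14.8
eef_pos: [0.5306, -0.1199, 0.1651]
tool_rot: [0.001, 0.636, 0.772, 0.001]
contact_force: [4.5, -0.1, 0.3]
gripper_width: 0.234
grasp_force: 70.4
```

>>> send_rows(deltas="0 -0.0039 0.0000 0; 0 -0.0079 0.0003 0; 0 -0.0117 0.0009 0; 0 -0.0156 0.0018 0; 0 -0.0193 0.0030 0")

```text
t: 15.3
eef_pos: [0.5106, -0.124, 0.1616]
tool_rot: [0.0, 0.636, 0.772, -0.0]
contact_force: [2.7, -0.5, 5.1]
gripper_width: 0.235
grasp_force: 70.7
```

>>> send_rows(deltas="0 -0.0036 0.0015 0; 0 -0.0071 0.0033 0; 0 -0.0105 0.0053 0; 0 -0.0137 0.0076 0; 0 -0.0167 0.0101 0")

```text
t: 15.8
eef_pos: [0.4943, -0.1272, 0.1509]
tool_rot: [0.0, 0.636, 0.772, -0.0]
contact_force: [3.4, -1.7, 1.3]
gripper_width: 0.234
grasp_force: 70.6
```

>>> send_rows(deltas="0 -0.0028 0.0028 0; 0 -0.0053 0.0058 0; 0 -0.0077 0.0089 0; 0 -0.0097 0.0123 0; 0 -0.0115 0.0158 0")

```text
t: 16.3
eef_pos: [0.4837, -0.1293, 0.1353]
tool_rot: [0.0, 0.636, 0.772, 0.0]
contact_force: [4.7, -2.5, 3.0]
gripper_width: 0.238
grasp_force: 70.6
```

>>> send_rows(deltas="0 -0.0015 0.0036 0; 0 -0.0028 0.0073 0; 0 -0.0037 0.0111 0; 0 -0.0043 0.0150 0; 0 -0.0047 0.0189 0")

```text
t: 16.8
eef_pos: [0.4796, -0.1301, 0.1166]
tool_rot: [0.001, 0.636, 0.772, 0.0]
contact_force: [4.2, -1.8, 4.5]
gripper_width: 0.233
grasp_force: 70.7
```

>>> send_rows(deltas="0 0.0000 0.0039 0; 0 0.0003 0.0079 0; 0 0.0009 0.0117 0; 0 0.0018 0.0156 0; 0 0.0030 0.0193 0")

```text
t: 17.3
eef_pos: [0.4826, -0.1295, 0.0975]
tool_rot: [0.001, 0.636, 0.772, 0.001]
contact_force: [4.5, -1.6, 6.5]
gripper_width: 0.234
grasp_force: 71.0
```

>>> send_rows(deltas="0 0.0015 0.0036 0; 0 0.0033 0.0071 0; 0 0.0053 0.0105 0; 0 0.0076 0.0137 0; 0 0.0101 0.0167 0")

```text
t: 17.8
eef_pos: [0.4925, -0.1275, 0.0811]
tool_rot: [0.001, 0.636, 0.772, 0.0]
contact_force: [1.6, -2.4, 10.8]
gripper_width: 0.23
grasp_force: 71.3
```

>>> send_rows(deltas="0 0.0028 0.0028 0; 0 0.0058 0.0053 0; 0 0.0089 0.0077 0; 0 0.0123 0.0097 0; 0 0.0158 0.0115 0")

```text
t: 18.3
eef_pos: [0.5073, -0.1245, 0.0698]
tool_rot: [0.0, 0.636, 0.772, 0.0]
contact_force: [-0.6, -1.6, 15.8]
gripper_width: 0.234
grasp_force: 71.9
```

>>> send_rows(deltas="0 0.0036 0.0015 0; 0 0.0073 0.0028 0; 0 0.0111 0.0037 0; 0 0.0150 0.0043 0; 0 0.0189 0.0047 0")

```text
t: 18.8
eef_pos: [0.5238, -0.1212, 0.065]
tool_rot: [-0.001, 0.636, 0.771, -0.001]
contact_force: [-6.0, -2.0, 21.1]
gripper_width: 0.234
grasp_force: 72.6
```

>>> send_rows(deltas="0 0.0039 0.0000 0; 0 0.0079 -0.0003 0; 0 0.0117 -0.0009 0; 0 0.0156 -0.0018 0; 0 0.0193 -0.0030 0")

```text
t: 19.3
eef_pos: [0.5384, -0.1183, 0.066]
tool_rot: [-0.005, 0.637, 0.771, -0.004]
contact_force: [-10.6, -4.8, 9.4]
gripper_width: 0.234
grasp_force: 71.5
```

>>> send_rows(deltas="0 0.0036 -0.0015 0; 0 0.0071 -0.0033 0; 0 0.0105 -0.0053 0; 0 0.0137 -0.0076 0; 0 0.0167 -0.0101 0")

```text
t: 19.8
eef_pos: [0.5546, -0.1152, 0.0732]
tool_rot: [-0.005, 0.637, 0.771, -0.004]
contact_force: [1.0, -5.2, -17.5]
gripper_width: 0.235
grasp_force: 68.9
```

>>> send_rows(deltas="0 0.0028 -0.0028 0; 0 0.0053 -0.0058 0; 0 0.0077 -0.0089 0; 0 0.0097 -0.0123 0; 0 0.0115 -0.0158 0")

```text
t: 20.3
eef_pos: [0.5708, -0.112, 0.0902]
tool_rot: [-0.001, 0.636, 0.772, -0.001]
contact_force: [8.5, -3.5, -15.9]
gripper_width: 0.234
grasp_force: 69.4
```

>>> send_rows(deltas="0 0.0015 -0.0036 0; 0 0.0028 -0.0073 0; 0 0.0037 -0.0111 0; 0 0.0043 -0.0150 0; 0 0.0047 -0.0189 0")

```text
t: 20.8
eef_pos: [0.5773, -0.1107, 0.1105]
tool_rot: [0.0, 0.636, 0.772, 0.0]
contact_force: [10.1, -3.8, -10.7]
gripper_width: 0.239
grasp_force: 70.0
```

>>> send_rows(deltas="0 0.0000 -0.0039 0; 0 -0.0003 -0.0079 0; 0 -0.0009 -0.0117 0; 0 -0.0018 -0.0156 0; 0 -0.0030 -0.0193 0")

```text
t: 21.3
eef_pos: [0.5752, -0.1111, 0.1307]
tool_rot: [0.001, 0.636, 0.772, 0.001]
contact_force: [11.0, -2.7, -5.9]
gripper_width: 0.23
grasp_force: 70.4
```

>>> send_rows(deltas="0 -0.0015 -0.0036 0; 0 -0.0033 -0.0071 0; 0 -0.0053 -0.0105 0; 0 -0.0076 -0.0137 0; 0 -0.0101 -0.0167 0")

```text
t: 21.8
eef_pos: [0.5655, -0.113, 0.148]
tool_rot: [0.001, 0.636, 0.772, 0.001]
contact_force: [8.5, -1.6, -1.8]
gripper_width: 0.233
grasp_force: 70.8
```

```bash
cat > fit2.py <<'E'
from fit import *
E2=np.array([[.5494,-.1162,.1605,3.7,-1.3,-4.5],[.5306,-.1199,.1651,4.5,-.1,.3],[.5106,-.124,.1616,2.7,-.5,5.1],[.4943,-.1272,.1509,3.4,-1.7,1.3],
[.4837,-.1293,.1353,4.7,-2.5,3],[.4796,-.1301,.1166,4.2,-1.8,4.5],[.4826,-.1295,.0975,4.5,-1.6,6.5],[.4925,-.1275,.0811,1.6,-2.4,10.8],
[.5073,-.1245,.0698,-.6,-1.6,15.8],[.5238,-.1212,.065,-6,-2,21.1],[.5384,-.1183,.066,-10.6,-4.8,9.4],[.5546,-.1152,.0732,1,-5.2,-17.5],
[.5708,-.112,.0902,8.5,-3.5,-15.9],[.5773,-.1107,.1105,10.1,-3.8,-10.7],[.5752,-.1111,.1307,11,-2.7,-5.9],[.5655,-.113,.148,8.5,-1.6,-1.8]])
DD=np.r_[D,E2]; ss=np.r_[s,-np.ones(16)]
if __name__=="__main__":
    ana(E2,-np.ones(16)); ana(DD,ss,0)
E
python3 fit2.py
python3 - <<'E'
from h import *
for k in range(3): a=47.5+22.5*k; print(a+22.5,"|",rows(a,a+22.5))
E
```

```text
circle [0.49580812 0.11509482 0.05001084] drag 6.70 amp 3.17 phi -43.6 rms 0.48
heavy down at theta = 223.59193522139023
[[ 25.2  -5.   -5.7  -2.6]
 [  2.5  -4.4  -4.6   0.5]
 [338.6  -4.2  -3.8   3.8]
 [315.8  -3.1  -3.5  -1.2]
 [293.9  -4.4  -3.7  -2.6]
 [271.7  -4.6  -4.3  -3.6]
 [249.4  -4.6  -5.3  -6.1]
 [227.2  -7.2  -6.5  -8.2]
 [205.5  -7.6  -7.7 -13.9]
 [185.4  -8.2  -8.7 -20.4]
 [168.3  -9.2  -9.3 -11.5]
 [147.6  -9.4  -9.8  14.8]
 [120.   -9.9  -9.8  14.6]
 [ 95.3  -9.8  -9.2  10.1]
 [ 71.9  -8.8  -8.2   7.9]
 [ 48.9  -6.6  -7.    4.9]]
circle [0.49586593 0.11511195 0.05004379] drag 6.76 amp 3.25 phi -47.5 rms 0.51
heavy down at theta = 227.54544684432972
70.0 | 0 0.0025 0.0030 0; 0 0.0048 0.0062 0; 0 0.0068 0.0096 0; 0 0.0086 0.0131 0; 0 0.0101 0.0167 0
92.5 | 0 0.0012 0.0037 0; 0 0.0021 0.0076 0; 0 0.0027 0.0114 0; 0 0.0030 0.0154 0; 0 0.0030 0.0193 0
115.0 | 0 -0.0004 0.0039 0; 0 -0.0010 0.0078 0; 0 -0.0019 0.0116 0; 0 -0.0032 0.0153 0; 0 -0.0047 0.0189 0
```

Forward and reverse fits together put heavy-down at θ ≈ 227.5°, about ±2°. I crank forward to there, then settle.

>>> send_rows(deltas="0 0.0025 0.0030 0; 0 0.0048 0.0062 0; 0 0.0068 0.0096 0; 0 0.0086 0.0131 0; 0 0.0101 0.0167 0")

```text
t: 22.3
eef_pos: [0.5748, -0.1112, 0.1318]
tool_rot: [0.001, 0.636, 0.772, 0.001]
contact_force: [3.8, -0.7, 7.0]
gripper_width: 0.232
grasp_force: 71.8
```

>>> send_rows(deltas="0 0.0012 0.0037 0; 0 0.0021 0.0076 0; 0 0.0027 0.0114 0; 0 0.0030 0.0154 0; 0 0.0030 0.0193 0")

```text
t: 22.8
eef_pos: [0.5775, -0.1106, 0.1121]
tool_rot: [0.0, 0.636, 0.772, 0.0]
contact_force: [4.4, -1.6, 4.7]
gripper_width: 0.226
grasp_force: 71.6
```

>>> send_rows(deltas="0 -0.0004 0.0039 0; 0 -0.0010 0.0078 0; 0 -0.0019 0.0116 0; 0 -0.0032 0.0153 0; 0 -0.0047 0.0189 0")

```text
t: 23.3
eef_pos: [0.5724, -0.1116, 0.0928]
tool_rot: [0.0, 0.636, 0.772, 0.0]
contact_force: [3.5, -0.8, 1.5]
gripper_width: 0.234
grasp_force: 71.4
```

>>> send_rows(deltas="0 -0.0018 0.0035 0; 0 -0.0038 0.0069 0; 0 -0.0062 0.0100 0; 0 -0.0087 0.0130 0; 0 -0.0115 0.0158 0")

```text
t: 23.8
eef_pos: [0.5604, -0.114, 0.077]
tool_rot: [-0.0, 0.636, 0.772, -0.0]
contact_force: [2.5, -1.5, 3.3]
gripper_width: 0.231
grasp_force: 71.5
```

>>> send_rows(deltas="0 -0.0030 0.0025 0; 0 -0.0062 0.0048 0; 0 -0.0096 0.0068 0; 0 -0.0131 0.0086 0; 0 -0.0167 0.0101 0")

```text
t: 24.3
eef_pos: [0.5444, -0.1172, 0.0676]
tool_rot: [0.0, 0.636, 0.772, 0.0]
contact_force: [-0.2, -1.1, 9.8]
gripper_width: 0.236
grasp_force: 72.0
```

>>> send_rows(deltas="0 -0.0037 0.0012 0; 0 -0.0076 0.0021 0; 0 -0.0114 0.0027 0; 0 -0.0154 0.0030 0; 0 -0.0193 0.0030 0")

```text
t: 24.8
eef_pos: [0.527, -0.1206, 0.065]
tool_rot: [0.001, 0.636, 0.772, 0.001]
contact_force: [5.2, -1.5, 6.1]
gripper_width: 0.236
grasp_force: 71.7
```

>>> send_rows(deltas="0 -0.0039 -0.0004 0; 0 -0.0078 -0.0010 0; 0 -0.0116 -0.0019 0; 0 -0.0153 -0.0032 0; 0 -0.0189 -0.0047 0")

```text
t: 25.3
eef_pos: [0.5086, -0.1243, 0.0694]
tool_rot: [0.001, 0.636, 0.772, 0.001]
contact_force: [6.4, -1.8, 0.9]
gripper_width: 0.235
grasp_force: 71.3
```

>>> send_rows(deltas="0 -0.0035 -0.0018 0; 0 -0.0069 -0.0038 0; 0 -0.0100 -0.0062 0; 0 -0.0130 -0.0087 0; 0 -0.0158 -0.0115 0")

```text
t: 25.8
eef_pos: [0.493, -0.1274, 0.0807]
tool_rot: [0.001, 0.636, 0.772, 0.001]
contact_force: [8.7, -2.3, -2.0]
gripper_width: 0.234
grasp_force: 71.0
```

>>> send_rows(deltas="0 0 0 0; 0 0 0 0; 0 0 0 0; 0 0 0 0; 0 0 0 0")

```text
t: 26.3
eef_pos: [0.4927, -0.1275, 0.0809]
tool_rot: [0.001, 0.636, 0.772, 0.001]
contact_force: [5.1, -2.2, 3.4]
gripper_width: 0.233
grasp_force: 71.5
```

Run:
```python
from fit2 import *
E3=np.array([[.5748,-.1112,.1318,3.8,-.7,7],[.5775,-.1106,.1121,4.4,-1.6,4.7],[.5724,-.1116,.0928,3.5,-.8,1.5],[.5604,-.114,.077,2.5,-1.5,3.3],
[.5444,-.1172,.0676,-.2,-1.1,9.8],[.527,-.1206,.065,5.2,-1.5,6.1],[.5086,-.1243,.0694,6.4,-1.8,.9],[.493,-.1274,.0807,8.7,-2.3,-2]])
ana(np.r_[DD,E3],np.r_[ss,np.ones(8)],0)
o=bot.get_obs();e=np.array([np.cos(np.radians(11)),np.sin(np.radians(11))])
print("now",np.degrees(np.arctan2(o["eef_pos"][:2]@e-.49587,o["eef_pos"][2]-.11511))%360,o["joint_vel"].round(3),o["t"])
p=bot.read_camera("side"); cv2.imwrite("pics/s2.png",cv2.resize(p["img"][180:320,240:430,::-1],None,fx=4,fy=4))
```

```text
circle [0.49586686 0.1151043  0.05004457] drag 6.74 amp 3.31 phi -47.7 rms 0.52
heavy down at theta = 227.71817650072208
now 226.93796990443508 [-0.001 -0.002  0.     0.001  0.001  0.001  0.003] 26.3
```

View pics/s2.png

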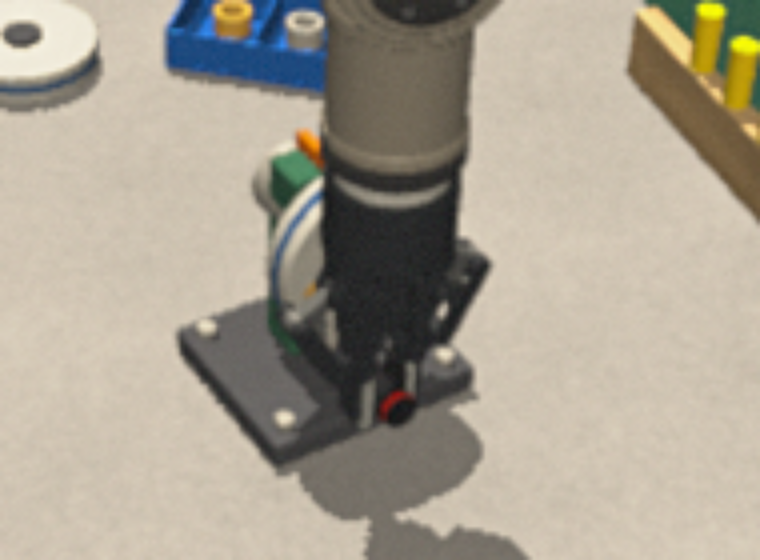

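The red handle end, at (398,407) in the crop, is between the fingers at the lower left of the circle. The angle is 226.9° against a best estimate of 227.7°, and the arm is still, so I hand in.

```bash
python3 -c "
from h import *
print(bot.hand_in())"
```

```text
the job is handed in; nothing more can be done
None
```

I gripped the handle and turned the rotor through more than one full turn clockwise, plus a full turn back to check. It is handed in at 226.9°, held still in the grip; the force fit puts the heavy side straight down at 227.7° (about ±2°), and the verdict was not shown.

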